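Snap the retaining clip onto the pivot pin with the fork tool

TASK

Pick up the fork tool and use it to push the big C-shaped spring clip along its guides and sideways into the groove of the bracket's pivot pin until it snaps fully home; push the clip only with the tool, not with the gripper. Then lay the tool flat on the saw table, clear of the bracket, and leave the other things where they are.

Things in the scene. Friction and masses are not known exactly. Their poses are not given: they have to be found in the camera images.
- bracket: Fixed steel pivot bracket. Origin at table level on the upright pin's axis; +x is the direction in which the clip is pushed, z up. Its flat top deck is 60 mm above the table, 96 mm wide (y), from x = -120 to +45 mm. Base plate 112 mm wide, x = -135 to +55 mm; a grey link arm sticks out to x = +95 mm
- deck_entry (a point): Middle of the deck's near edge, on the deck surface, 120 mm before the pin. Two guide rails, 6 mm high, stand on the deck along the push direction, from 108 to 26 mm before the pin's axis, 76 mm apart between their inner faces, so the clip can only slide straight to the pin
- groove (a point): Point on the pin's axis at the foot of its groove, on the deck surface (60 mm above the table); axes as the bracket's. The groove is 30 mm in diameter and 12 mm high, under a pin head 38 mm in diameter whose top is 84 mm above the table
- clip: Loose dark steel C-shaped clip, 72 mm across, 9 mm thick, lying flat on the deck between the rails, mouth towards the pin. Origin in the centre of the C, on its underside; +x out of the mouth, z up. It starts with its centre 50 to 72 mm before the pin, turned at most 0.03 rad
- clip_bore (a point): The clip's centre, on its underside. The mouth is 25 mm wide between two sprung jaws. They meet the pin when this point is about 21 mm before the pin's axis, are widest at about 9 mm; from about 7 mm the clip snaps home by itself, centred on the pin, where its back lug (15.5 mm from the centre) stops it. Spreading the jaws takes a push of about 10 N (up to 15 N)
- fork_tool: Loose fork tool, 160 mm long, about 0.25 kg, lying flat on the saw table. Origin under the middle of the handle, +x towards the fork, z up. Wooden handle 90 x 26 x 30 mm (long, wide, high), centred on the origin: take it from above across its 26 mm width. Steel shank and fork are 12 mm high, underside flush with the handle's
- fork_tip (a point): Midway between the two prong ends, 115 mm from the tool's origin and 6 mm above its underside; axes as the tool's. Fork 60 mm wide over all; prongs 12 mm wide with a gap between them 36 mm wide and 32 mm deep. The prong ends meet the clip's round back when this point is about 31 mm behind the clip's centre
- pine_block: Bystander: pine offcut 60 x 75 x 40 mm, origin under its middle
- tape: Bystander: tape measure 40 x 83 x 66 mm, origin under its middle
- wax: Bystander: round tin, 58 mm in diameter and 29 mm high, origin under its middle
- sanding: Bystander: sanding block 66 x 104 x 34 mm, origin under its middle
- blade_top (a point): Highest point of the saw's fixed round blade (2.4 mm thick), 35 mm above the saw top (z = 0); the blade stands out of the top for about 87 mm either way from here, almost along world x
Things that resemble listed ones, but are neither listed nor needed, are in the scene too. What is meant by the clip is not green, and is the smaller of those in its own colour.

How it is judged (in metres and radians):
On the way, in this order (a step that is already met when the one before it is completed fails the run):
1. the fork tool is held, off the table (height (world z) of fork_tool above 0.02 m and contact force between the fingers and fork_tool above 2 N), for 0.2 s.
2. the held fork tool bears on the clip, short of the pin's groove (contact force between fork_tool and clip above 0.1 N and contact force between the fingers and fork_tool above 2 N and distance between clip_bore and groove above 0.008 m).
3. the clip is home in the groove, the tool still held (horizontal distance between clip_bore and groove below 0.004 m and contact force between the fingers and fork_tool above 2 N), for 0.1 s.
At the end, for the whole second after the job is handed in: the clip's centre is within 4 mm of the pin's axis, lying flat in the groove (at most 5 mm above the deck, tilt under 0.1 rad); the fork tool lies flat (tilt under 0.1 rad, underside within 8 mm of the table top), at rest, not touching the bracket (horizontal distance between clip_bore and groove below 0.004 m and z of clip_bore in the frame of groove between -0.003 and 0.005 m and angle between each of clip, fork_tool's own z axis and vertical below 0.1 rad and linear speed of each of clip, fork_tool below 0.02 m/s and height (world z) of fork_tool between -0.008 and 0.008 m and contact force between fork_tool and bracket below 0.05 N).
It fails at once if the gripper or arm touches the clip (contact force between any of the fingers, the arm and clip above 0.5 N).
It fails at once if a bystander is moved more than 20 mm (distance of any of pine_block, tape, wax, sanding from where it was at the start of the episode above 0.02 m).
It also fails if it takes over 42 s, if anything falls off the work surface, if the arm or the gripper's body presses on something with over 40 N, if the wrist force passes 120 N, or if a joint passes its speed limit or range.

ROBOT

A 6-joint arm with a two-finger parallel gripper is mounted at the origin on a cart in front of the work surface, level with it; the furniture and walls round the work are solid. World frame = base frame: x ahead of the robot, y to its left, z up, the work surface at z = 0. Lengths are in m, angles in degrees, forces in N, time in s.
With the tool pointing down it reaches from about 0.35 to 0.775 m from the base axis. Payload 7.3 kg.
Tool frame: the origin (TCP) lies on the centre line of the jaws, within the pads' length; the fingertips stand 19 mm ahead of it and the grasp point (between the pads) is the TCP; z points along the fingers, y is the line along which they close (so a half turn about z gives the same grasp; the last joint's range is limited). The gripper opens to 92 mm and grips with 3 to 60 N. Pads are 19 mm wide; open, the fingers measure 130 mm over their backs; the gripper's body (75 mm by 190 mm) begins 47 mm behind the grasp point.
Start: joints at [-73.969, 19.595, 87.324, -0, 73.075, -8.365], TCP at [0.217, -0.478, 0.246] pointing down, gripper open.
Joint ranges: [-145.02, 145.02], [-44.19, 115.74], [2.07, 154.8], [-57.11, 237.11], [16.16, 152.29], [-177.93, 177.93]. Speed limits (degrees/s): [147.25, 147.25, 180, 180, 180, 180].

INTERFACE

Orientations are given as a 3x3 rotation matrix whose columns are the frame's x, y, z axes.
In Python, from bench import read_state, snapshot, job_done gives the robot as it stands.
- The arm moves only by the shell command python3 -m inch 'ROWS'. ROWS is JSON, a list of rows, each a list of 7 numbers: the turn, a rotation vector about the tool's x, y, z in rad, then the shift along the tool's x, y, z in mm, then the finger opening in mm, from 0 to 91.8. In form: [[wx, wy, wz, tx, ty, tz, gripper], ...]. A call has 1 to 12 rows; each row shifts and turns the commanded pose from where the row before left it, along the tool's axes as they then stand; what a row does not reach is not made up. A row lasts 1/8 s, in which the tool goes at most 62.5 mm and 10.7 degrees, less where a joint would pass 70% of its speed; a pose out of reach is approached as far as the arm can. A call is refused whole if a number of a shift passes 62.5 or a number of a turn 0.188, either way. A call with a gripper value outside its range is refused whole. The fingers move at their own pace and stop on an object; the grip force is fixed at half the most. Time passes only in rows, so rows that do not move let the fingers close. It gives the time, the measured TCP pose, the force, the opening and the grip force at its end, in the units of the state.
- read_state(): the state, without advancing time (a new reading comes with each control period).
- snapshot(name): name is "scene" or "top"; returns a dict with "pixels" (420x560x3 uint8, blue, green, red), "depth" (420x560 float32, m along the optical axis (not along the pixel's ray), 0 where there is no reading), "fx", "fy", "cx", "cy" (pixels), "rvec" (rotation vector, rad) and "tvec" (3), from world to camera coordinates, as OpenCV has them. Camera axes: x right, y down, z forward; pixel columns grow to the right and rows downward; lengths in m; the calibration is good to about 2 mm. A picture is of the moment at which its call begins.
- job_done(): hands the job in; it is judged then, once.
The state is a dict: "time": time; "joint_positions": joint angles; "joint_velocities": joint speeds; "joint_torque": joint torques, N m; "tool_pos": TCP position; "tool_rot": TCP orientation; "wrist_force": force on the tool from outside, world axes, zero at the start; "ft_torque": the same for the moment, N m; "width": finger opening in m; "finger_force": force on a finger pad.
Only numpy, scipy, OpenCV 4.12 (cv2) and the standard library are available. Lean on these libraries where they do the work, as an engineer would, in place of code of your own. Each camera call takes 0.05 s, during which the arm holds its last target. There are 200 camera calls.

## Working session

There is one attempt and no reset: what is moved stays moved. The work goes in short steps, Python scripts to look and compute and a shell command to move; the robot and the scene stay as the last step left them, time stands still between calls to the robot, and variables do not carry over. Pictures are saved under pics/ and viewed, at most 10 in all, crops included, and the job is handed in when it is done.

```bash
mkdir -p pics; ls
cat > h.py <<'E'
import numpy as np, cv2
from bench import read_state, snapshot
def snap(n,f=None):
    s=snapshot(n)
    if f: cv2.imwrite('pics/'+f,s['pixels'])
    np.save('/tmp/'+n+'.npy',s,allow_pickle=True); return s
def load(n): return np.load('/tmp/'+n+'.npy',allow_pickle=True).item()
def cam(s):
    R=cv2.Rodrigues(np.array(s['rvec'],float))[0]; return R,np.array(s['tvec'],float).ravel()
def ray(s,u,v,z):
    R,t=cam(s); c=-R.T@t; d=R.T@np.array([(u-s['cx'])/s['fx'],(v-s['cy'])/s['fy'],1.])
    return c+d*(z-c[2])/d[2]
def cloud(s):
    R,t=cam(s); v,u=np.mgrid[:420,:560]; d=s['depth']
    p=np.stack([(u-s['cx'])/s['fx']*d,(v-s['cy'])/s['fy']*d,d],-1)
    w=(p-t)@R; w[d==0]=np.nan; return w
E
python3 - <<'E'
from h import *
for n in('scene','top'):
    s=snap(n,n+'0.png'); R,t=cam(s); print(n,-R.T@t,R[2],s['fx'])
E
```

```text
pics
scene [-0.38512393  0.63239061  0.99864688] [ 0.6868292  -0.3250313  -0.65009253] 519.0795430883445
top [0.30850581 0.19361911 1.2400668 ] [ 0.22321112 -0.01513556 -0.97465261] 510.5272084210251
```

View pics/top0.png

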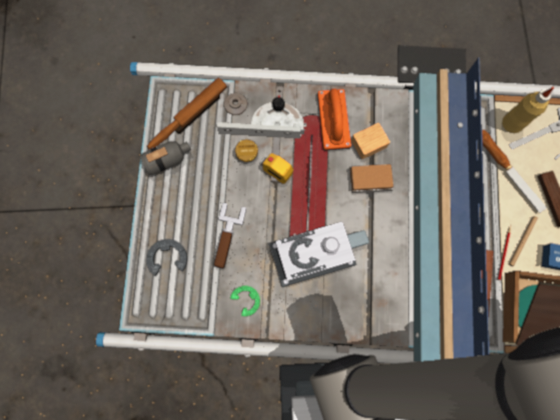

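View pics/scene0.png

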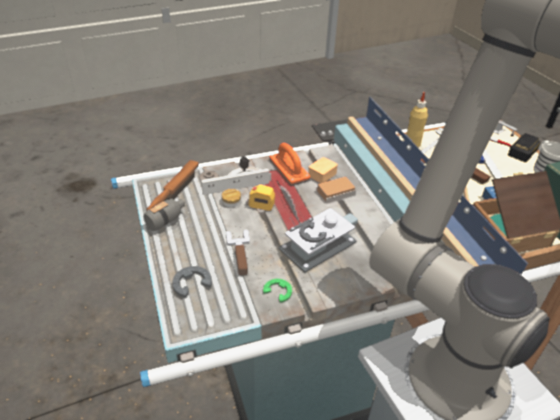

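The top view shows the fork tool at about (225,235), with its prongs up at (232,212). The bracket is at (315,252) with the pin at (331,244), and the clip is at (302,252) with its mouth to the right. The blade is in the red insert at (312,170). The green clip at (245,300) and the larger dark one at (167,257) are decoys.

Run:
```python
from h import *
s=load('top'); w=cloud(s); im=s['pixels']
for u,v in [(225,235),(232,212),(220,265),(315,252),(331,244),(302,252),(312,170),(371,140),(371,178),(277,167),(246,150),(300,300)]: print((u,v),w[v,u].round(3))
big=cv2.resize(im[190:310,200:380],None,fx=4.4,fy=4.4,interpolation=cv2.INTER_CUBIC); cv2.imwrite('pics/crop1.png',big)
# handle: brown
hsv=cv2.cvtColor(im,cv2.COLOR_BGR2HSV)
print(hsv[250,222],hsv[215,232],hsv[252,290])
def rect(m,name):
    n,l,st,c=cv2.connectedComponentsWithStats(m.astype(np.uint8))
    for i in range(1,n):
        if st[i,4]>60:
            ys,xs=np.where(l==i); P=w[ys,xs]; P=P[~np.isnan(P[:,0])]
            (r,sz,a)=cv2.minAreaRect((P[:,:2]*1000).astype(np.float32)); print(name,st[i],np.round(r,1),np.round(sz,1),round(a,1),'z',np.round(np.percentile(P[:,2],[5,50,95]),3))
roi=np.zeros((420,560),bool); roi[225:272,205:245]=1
rect(roi&(hsv[...,1]>90),'handle')
roi[:]=0; roi[200:240,212:250]=1
rect(roi&(hsv[...,2]>190),'fork')
roi[:]=0; roi[215:295,262:375]=1
rect(roi&(abs(w[...,2]-.06)<.006),'deck')
rect(roi&(w[...,2]>.075),'pin')
rect(roi&(hsv[...,2]<110)&(w[...,2]>.055),'clip')
```

```text
(225, 235) [0.532 0.3   0.031]
(232, 212) [0.595 0.283 0.001]
(220, 265) [0.46  0.313 0.03 ]
(315, 252) [0.477 0.089 0.057]
(331, 244) [0.489 0.053 0.085]
(302, 252) [0.478 0.119 0.06 ]
(312, 170) [ 0.695  0.077 -0.001]
(371, 140) [ 0.753 -0.071  0.04 ]
(371, 178) [ 0.658 -0.064  0.03 ]
(277, 167) [0.685 0.167 0.067]
(246, 150) [0.745 0.242 0.03 ]
(300, 300) [0.371 0.127 0.004]
[ 12 157 104] [ 16  23 169] [120   3  91]
handle [214 232  18  36 359] [497.8 307.4] [23.9 83.8] 74.8 z [0.022 0.029 0.033]
fork [219 204  27  27 243] [577.  288.6] [64.9 67.8] 77.4 z [0.007 0.012 0.017]
deck [ 275  221   80   59 2191] [481.7  89.4] [ 96.6 165.4] 14.0 z [0.056 0.06  0.065]
pin [323 236  16  17 207] [490.2  53.7] [35.1 37.3] 85.7 z [0.078 0.083 0.087]
clip [287 231  29  37 334] [481.3 123. ] [85.7 53.1] 9.0 z [0.062 0.068 0.072]
```

View pics/crop1.png

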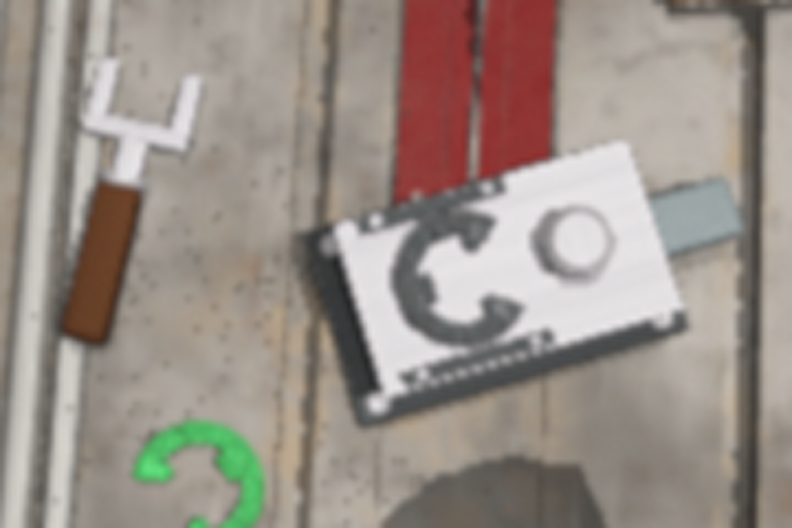

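The crop confirms the geometry: the fork points up and slightly right, and the clip sits between the rails with its mouth facing the pin. Next I'll refine the tool axis and work out the approach.

```bash
cat >> h.py <<'E'
def axfit(s,m,z):
    ys,xs=np.where(m); P=np.array([ray(s,u,v,z)[:2]*1000 for u,v in zip(xs,ys)],np.float32)
    return cv2.minAreaRect(P)
def bigcomp(m):
    n,l,st,c=cv2.connectedComponentsWithStats(m.astype(np.uint8)); return l==1+np.argmax(st[1:,4])
E
python3 - <<'E'
from h import *
s=load('top'); hsv=cv2.cvtColor(s['pixels'],cv2.COLOR_BGR2HSV)
roi=np.zeros((420,560),bool); roi[225:272,205:245]=1
print('handle',axfit(s,bigcomp(roi&(hsv[...,1]>100)),.03))
# fork: prong tips & crossbar from crop pixel coords (u=200+x/4.4)
for x,y in [(84,128),(187,150),(105,60),(192,77),(138,182)]: print((x,y),(ray(s,200+x/4.4,190+y/4.4,.012)*1000).round(1))
st=read_state(); print(st['time'],np.round(st['tool_pos'],4),np.round(st['tool_rot'],3),st['width'])
# blade/obstacles higher than 50mm near
w=cloud(s); 
for x,y in [(400,280),(450,280),(520,215),(410,300)]:
    u,v=200+x/4.4,190+y/4.4; print(x,y,w[int(v),int(u)].round(3))
E
```

```text
handle ((497.429443359375, 306.33624267578125), (24.35074806213379, 84.74234008789062), 74.72074127197266)
(84, 128) [575.6 314.9  12. ]
(187, 150) [560.4 257.8  12. ]
(105, 60) [614.2 302.2  12. ]
(192, 77) [602.  253.6  12. ]
(138, 182) [543.5 285.6  12. ]
0.1 [ 0.2168 -0.4778  0.2451] [[ 0.911  0.413 -0.   ]
 [ 0.413 -0.911  0.001]
 [ 0.    -0.001 -1.   ]] 0.09179485017130892
400 280 [0.476 0.147 0.067]
450 280 [0.475 0.119 0.063]
520 215 [0.509 0.08  0.059]
410 300 [0.464 0.141 0.066]
```

```bash
python3 -m inch '[[0,0,0,28.8,-30.1,-12,91],[0,0,0,28.8,-30.1,-12,91],[0,0,0,28.8,-30.1,-12,91],[0,0,0,28.8,-30.1,0,91],[0,0,0,28.8,-30.1,0,91],[0,0,0,28.8,-30.1,0,91],[0,0,0,28.8,-30.1,0,91],[0,0,0,28.8,-30.1,0,91],[0,0,0,28.8,-30.1,0,91],[0,0,0,28.8,-30.1,0,91]]'
python3 -m inch '[[0,0,0,28.8,-30.1,0,91],[0,0,0,28.8,-30.1,0,91],[0,0,0,28.8,-30.1,0,91],[0,0,0,28.8,-30.1,0,91],[0,0,0,28.8,-30.1,0,91],[0,0,0,28.8,-30.1,0,91],[0,0,0,28.8,-30.1,0,91],[0,0,0,28.8,-30.1,0,91],[0,0,0,28.8,-30.1,0,91],[0,0,0,28.8,-30.1,0,91]]'
python3 -m inch '[[0,0,-0.176,0,0,0,91],[0,0,-0.176,0,0,0,91],[0,0,-0.176,0,0,0,91],[0,0,-0.176,0,0,0,91],[0,0,-0.176,0,0,0,91],[0,0,-0.176,0,0,0,91],[0,0,-0.176,0,0,0,91],[0,0,-0.176,0,0,0,91],[0,0,-0.176,0,0,0,91],[0,0,-0.176,0,0,0,91],[0,0,-0.176,0,0,0,91]]'
python3 -m inch '[[0,0,-0.176,0,0,0,91],[0,0,-0.176,0,0,0,91],[0,0,-0.176,0,0,0,91],[0,0,0,0,0,0,91]]'
python3 -c "
from h import *
s=read_state();R=np.array(s['tool_rot']);print(R.round(3),np.degrees(np.arctan2(R[1,0],R[0,0])),np.round(s['joint_positions'],1))"
```

```text
time: 1.35
tool_pos: [0.3549, -0.0837, 0.2816]
tool_rot: [[0.911, 0.413, -0.0], [0.413, -0.911, -0.0], [-0.0, -0.0, -1.0]]
wrist_force: [0.8, 0.1, 0.3]
width: 0.0906
finger_force: 0.0
time: 2.6
tool_pos: [0.4929, 0.3093, 0.2812]
tool_rot: [[0.911, 0.413, -0.001], [0.413, -0.911, -0.001], [-0.001, 0.0, -1.0]]
wrist_force: [-0.0, -0.8, -0.8]
width: 0.0911
finger_force: 0.0
time: 3.98
tool_pos: [0.4926, 0.308, 0.2811]
tool_rot: [[-0.715, 0.699, -0.001], [0.699, 0.715, -0.001], [0.0, -0.001, -1.0]]
wrist_force: [-0.6, -0.2, -0.6]
width: 0.0909
finger_force: 0.0
time: 4.47
tool_pos: [0.4926, 0.308, 0.2813]
tool_rot: [[-0.968, 0.251, -0.001], [0.251, 0.968, -0.0], [0.001, -0.001, -1.0]]
wrist_force: [0.9, 0.4, -0.4]
width: 0.0912
finger_force: 0.0
[[-0.968  0.251 -0.001]
 [ 0.251  0.968 -0.   ]
 [ 0.001 -0.001 -1.   ]] 165.48209972340533 [ 24.5  24.3  74.5  -0.   81.3 -51. ]
```

```bash
python3 -m inch '[[0,0,0,0,0,40,91],[0,0,0,0,0,40,91],[0,0,0,0,0,40,91],[0,0,0,0,0,40,80],[0,0,0,0,0,40,70],[0,0,0,0,0,25,70],[0,0,0,0,0,15,70],[0,0,0,0,0,10,70],[0,0,0,0,0,8,70],[0,0,0,0,0,0,70]]'
python3 -m inch '[[0,0,0,0,0,0,40],[0,0,0,0,0,0,20],[0,0,0,0,0,0,10],[0,0,0,0,0,0,10],[0,0,0,0,0,0,10],[0,0,0,0,0,0,10],[0,0,0,0,0,0,10],[0,0,0,0,0,0,10]]'
```

```text
time: 5.72
tool_pos: [0.4928, 0.308, 0.0237]
tool_rot: [[-0.968, 0.25, -0.0], [0.25, 0.968, -0.0], [0.0, -0.0, -1.0]]
wrist_force: [-1.4, 0.6, -0.2]
width: 0.0701
finger_force: 0.0
time: 6.72
tool_pos: [0.4928, 0.3081, 0.0238]
tool_rot: [[-0.968, 0.249, 0.0], [0.249, 0.968, 0.0], [-0.0, 0.0, -1.0]]
wrist_force: [0.0, 0.5, 1.4]
width: 0.0263
finger_force: 30.0
```

```bash
python3 -m inch '[[0,0,0,0,0,-10,10],[0,0,0,0,0,-30,10],[0,0,0,0,0,-40,10],[0,0,0,0,0,-35,10],[0,0,0,0,0,0,10],[0,0,0,0,0,0,10]]'
python3 -m inch '[[0,0,0.134,0,0,0,10],[0,0,0.134,0,0,0,10],[0,0,0.134,0,0,0,10],[0,0,0.134,0,0,0,10],[0,0,0.134,0,0,0,10],[0,0,0.134,0,0,0,10],[0,0,0.134,0,0,0,10],[0,0,0.134,0,0,0,10],[0,0,0,4.5,-21,0,10],[0,0,0,4.5,-21,0,10],[0,0,0,4.4,-21,0,10],[0,0,0,0,0,0,10]]'
python3 - <<'E'
from h import *
snap('scene','scene1.png'); s=snap('top'); w=cloud(s)
cv2.imwrite('pics/top1.png',cv2.resize(s['pixels'][180:320,180:380],None,fx=4,fy=4,interpolation=cv2.INTER_CUBIC))
E
```

```text
time: 7.48
tool_pos: [0.492, 0.3076, 0.1376]
tool_rot: [[-0.968, 0.249, -0.002], [0.249, 0.968, -0.001], [0.002, -0.001, -1.0]]
wrist_force: [-0.8, -0.4, -2.8]
width: 0.0259
finger_force: 30.0
time: 8.98
tool_pos: [0.4264, 0.3051, 0.1371]
tool_rot: [[-0.245, 0.969, -0.004], [0.969, 0.245, -0.002], [-0.001, -0.004, -1.0]]
wrist_force: [0.3, 0.5, -2.4]
width: 0.0259
finger_force: 30.0
```

View pics/top1.png

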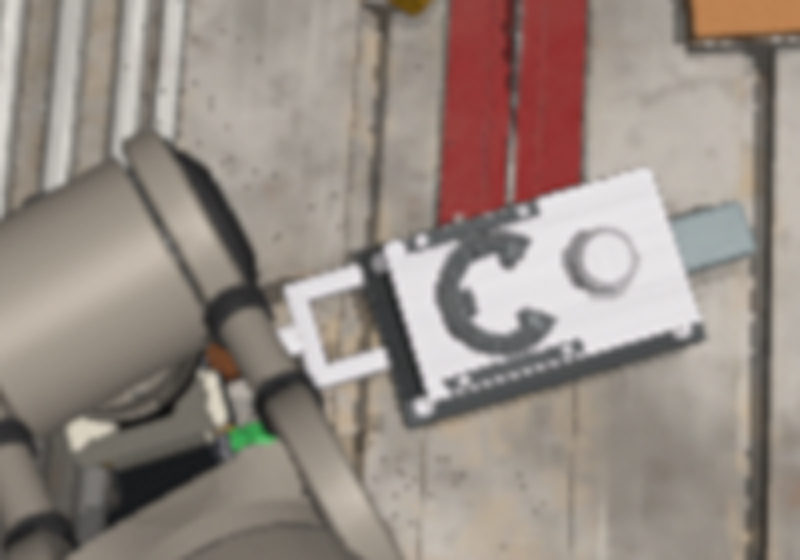

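View pics/scene1.png

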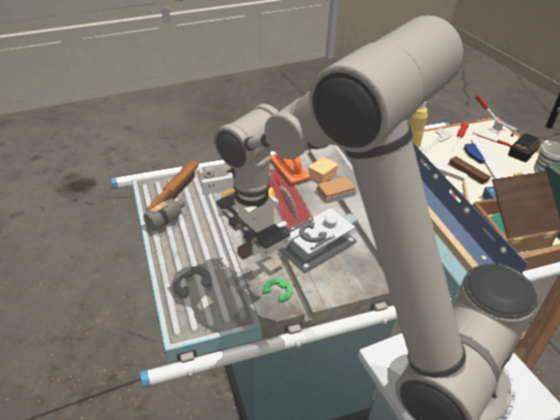

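The tool is held and heading at the bracket. Its prong ends are at crop (362,273) and (386,358), and its crossbar is at about (300,335). I'll locate these relative to the bracket axis.

Run:
```python
from h import *
s=load('top'); w=cloud(s); im=s['pixels']; hsv=cv2.cvtColor(im,cv2.COLOR_BGR2HSV)
pin=np.array([490.5,53.3]); a=np.radians(-76); X=np.array([np.cos(a),np.sin(a)]); Y=np.array([-X[1],X[0]])
def B(p): d=np.asarray(p)[:2]*1000-pin; return np.round([d@X,d@Y],1)
roi=np.zeros((420,560),bool); roi[235:285,246:280]=1
m=bigcomp(roi&(hsv[...,2]>165)&(hsv[...,1]<40)&(w[...,2]>.09))
P=w[m]; print(m.sum(),np.percentile(P[:,2],[5,50,95]))
d=P[:,:2]*1000-pin; bx,by=d@X,d@Y
for lo in range(-200,-120,8):
    k=(bx>lo)&(bx<lo+8)
    if k.any(): print(lo,k.sum(),by[k].min().round(1),by[k].max().round(1),np.median(P[k,2]).round(4))
print(axfit(s,m,.1254))
for x,y in [(362,273),(386,358),(360,267),(387,372),(284,290),(318,390)]: print(B(ray(s,180+x/4,180+y/4,.1254)))
print('TCP',B(read_state()['tool_pos']))
# clip
roi[:]=0; roi[220:280,285:320]=1
c=bigcomp(roi&(hsv[...,2]<110)&(w[...,2]>.058)); Q=np.array([B(ray(s,u,v,.069)) for v,u in zip(*np.where(c))]); print('clip',Q.min(0),Q.max(0))
roi[:]=0; roi[210:300,265:375]=1
dk=bigcomp(roi&(abs(w[...,2]-.06)<.006)); print(axfit(s,dk,.06))
```

```text
323 [0.12095184 0.12520743 0.12869781]
-192 23 -44.5 9.1 0.1253
-184 74 -28.9 29.7 0.1256
-176 79 -28.3 29.8 0.1254
-168 41 -28.4 30.5 0.1247
-160 41 -28.2 30.6 0.1256
-152 40 -28.6 30.0 0.1249
-144 25 -27.8 30.4 0.1248
((451.20941162109375, 213.45849609375), (59.84965515136719, 52.222904205322266), 13.9448823928833)
[-137.2   23.4]
[-138.1  -25.3]
[-137.3   26.9]
[-139.8  -32.7]
[-181.    26.7]
[-178.5  -31.3]
TCP [-259.7    0.9]
clip [-97.1 -35.3] [-41.1  46.3]
((481.298583984375, 89.74837493896484), (95.98248291015625, 164.86366271972656), 13.985870361328125)
```

```bash
python3 -m inch '[[0,0,0,0,-1,20,10],[0,0,0,0,0,20,10],[0,0,0,0,0,8,10],[0,0,0,0,0,3.4,10],[0,0,0,0,0,0,10],[0,0,0,-10,0,0,10],[0,0,0,-10,0,0,10],[0,0,0,-10,0,0,10],[0,0,0,-5,0,0,10],[0,0,0,0,0,0,10]]'
python3 -m inch '[[0,0,0,-6,0,0,10],[0,0,0,-6,0,0,10],[0,0,0,-6,0,0,10],[0,0,0,-6,0,0,10],[0,0,0,-6,0,0,10],[0,0,0,0,0,0,10]]'
```

```text
time: 10.32
tool_pos: [0.4362, 0.271, 0.0873]
tool_rot: [[-0.244, 0.97, 0.0], [0.97, 0.244, -0.0], [-0.0, 0.0, -1.0]]
wrist_force: [-0.7, -0.2, -2.3]
width: 0.026
finger_force: 30.0
time: 11.08
tool_pos: [0.4435, 0.2418, 0.0873]
tool_rot: [[-0.244, 0.97, -0.0], [0.97, 0.244, -0.0], [-0.0, -0.0, -1.0]]
wrist_force: [-0.3, 0.4, -2.8]
width: 0.0257
finger_force: 30.0
```

```bash
python3 -m inch '[[0,0,0,0,0,1.6,10],[0,0,0,-6,0,0,10],[0,0,0,-6,0,0,10],[0,0,0,-5,0,0,10],[0,0,0,-4,0,0,10],[0,0,0,0,0,0,10]]'
python3 -m inch '[[0,0,0,-3,0,0,10],[0,0,0,-3,0,0,10],[0,0,0,-3,0,0,10],[0,0,0,-3,0,0,10],[0,0,0,0,0,0,10]]'
python3 - <<'E'
from h import *
s=snap('top')
cv2.imwrite('pics/top2.png',cv2.resize(s['pixels'][180:320,180:380],None,fx=4,fy=4,interpolation=cv2.INTER_CUBIC))
E
```

```text
time: 11.82
tool_pos: [0.4486, 0.2216, 0.0857]
tool_rot: [[-0.244, 0.97, 0.0], [0.97, 0.244, -0.0], [-0.0, 0.0, -1.0]]
wrist_force: [-0.3, -0.6, -1.6]
width: 0.0258
finger_force: 30.0
time: 12.45
tool_pos: [0.4509, 0.2109, 0.0857]
tool_rot: [[-0.244, 0.97, -0.001], [0.97, 0.244, 0.001], [0.001, -0.001, -1.0]]
wrist_force: [-2.0, 3.8, -1.7]
width: 0.0257
finger_force: 30.0
```

View pics/top2.png

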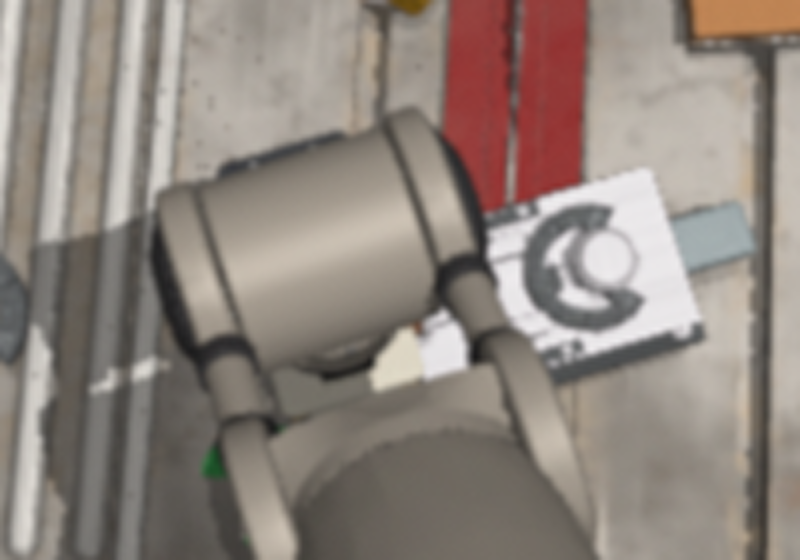

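The clip's jaws are straddling the pin at crop (590,258), but it isn't home yet. I'll keep pushing.

```bash
python3 -m inch '[[0,0,0,-2.5,0,0,10],[0,0,0,-2.5,0,0,10],[0,0,0,0,0,0,10]]'
python3 -m inch '[[0,0,0,-2.5,0,0,10],[0,0,0,-2.5,0,0,10],[0,0,0,0,0,0,10],[0,0,0,0,0,0,10]]'
python3 - <<'E'
from h import *
s=snap('top')
cv2.imwrite('pics/top3.png',cv2.resize(s['pixels'][200:300,270:390],None,fx=6,fy=6,interpolation=cv2.INTER_CUBIC))
E
```

```text
time: 12.88
tool_pos: [0.4531, 0.205, 0.0857]
tool_rot: [[-0.245, 0.97, 0.001], [0.97, 0.245, -0.001], [-0.001, 0.001, -1.0]]
wrist_force: [0.1, 0.6, -1.1]
width: 0.0258
finger_force: 30.0
time: 13.38
tool_pos: [0.4539, 0.2006, 0.0857]
tool_rot: [[-0.245, 0.97, 0.0], [0.97, 0.245, -0.0], [-0.0, 0.0, -1.0]]
wrist_force: [0.3, 0.4, -1.7]
width: 0.0259
finger_force: 30.0
```

View pics/top3.png

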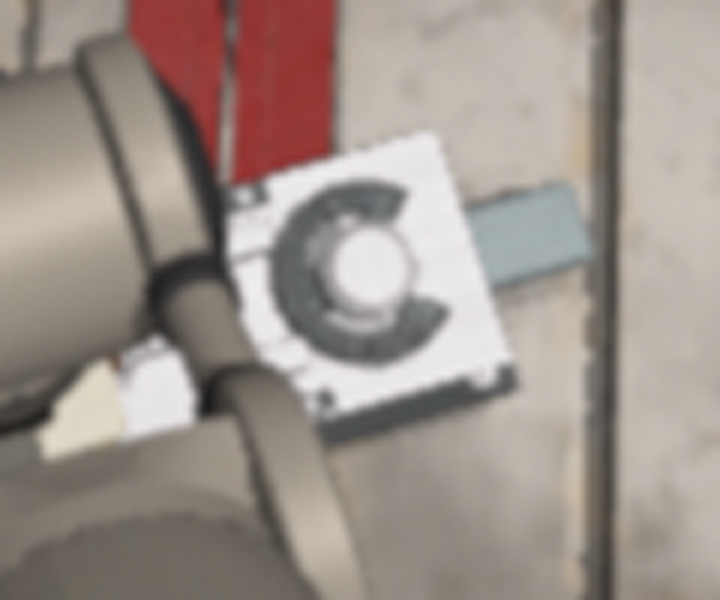

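The pin head at (370,268) now sits at the centre of the C, and the push force has gone, which fits a snap. I'll check the clip's centre numerically and press gently once more.

```bash
python3 -m inch '[[0,0,0,-1.2,0,0,10],[0,0,0,0,0,0,10]]'
cat > c.py <<'E'
from h import *
s=snap('top'); w=cloud(s); hsv=cv2.cvtColor(s['pixels'],cv2.COLOR_BGR2HSV)
pin=np.array([490.5,53.3]); a=np.radians(-76); X=np.array([np.cos(a),np.sin(a)]); Y=np.array([-X[1],X[0]])
roi=np.zeros((420,560),bool); roi[225:265,312:348]=1
c=bigcomp(roi&(hsv[...,2]<115)&(w[...,2]>.055)&(w[...,2]<.076))
Q=[]
for v,u in zip(*np.where(c)):
    d=ray(s,u,v,.069)[:2]*1000-pin; Q.append([d@X,d@Y])
Q=np.array(Q); print(Q.min(0),Q.max(0),cv2.minEnclosingCircle(Q.astype(np.float32)),np.median(w[c][:,2]))
E
python3 c.py
```

```text
time: 13.68
tool_pos: [0.4541, 0.1999, 0.0857]
tool_rot: [[-0.244, 0.97, 0.0], [0.97, 0.244, 0.001], [0.001, 0.0, -1.0]]
wrist_force: [-1.8, 3.9, -2.3]
width: 0.0258
finger_force: 30.0
[-35.42025112 -34.9587191 ] [23.70647364 32.755883  ] ((-1.3630003929138184, -0.5073524117469788), 34.772911071777344) 0.06873827509084769
```

```bash
python3 -m inch '[[0,0,0,5,0,0,10],[0,0,0,18,0,0,10],[0,0,0,30,0,0,10],[0,0,0,30,0,0,10],[0,0,0,30,0,0,10],[0,0,0,0,0,-20,10],[0,0,0,0,0,-30,10],[0,0,0,0,0,0,10]]'
python3 -m inch '[[0,0,-0.134,0,0,0,10],[0,0,-0.134,0,0,0,10],[0,0,-0.134,0,0,0,10],[0,0,-0.134,0,0,0,10],[0,0,-0.134,0,0,0,10],[0,0,-0.134,0,0,0,10],[0,0,-0.134,0,0,0,10],[0,0,-0.134,0,0,0,10],[0,0,0,-22,5,0,10],[0,0,0,-22,5,0,10],[0,0,0,-21,5,0,10],[0,0,0,0,0,0,10]]'
python3 c.py
```

```text
time: 14.72
tool_pos: [0.4273, 0.3106, 0.1374]
tool_rot: [[-0.245, 0.969, 0.004], [0.969, 0.245, 0.002], [0.001, 0.005, -1.0]]
wrist_force: [0.7, 0.3, -1.8]
width: 0.0259
finger_force: 30.0
time: 16.23
tool_pos: [0.4936, 0.3072, 0.134]
tool_rot: [[-0.968, 0.25, -0.001], [0.25, 0.968, -0.001], [0.001, -0.001, -1.0]]
wrist_force: [-1.1, 0.4, -3.1]
width: 0.026
finger_force: 30.0
[-35.42025112 -34.9587191 ] [18.46584505 32.755883  ] ((-0.9067420959472656, -0.5670567750930786), 34.56419372558594) 0.06834908438219955
```

Clip is home. Now I'll lay the tool down at TCP z ≈ 0.024, so about 110 mm of descent.

```bash
python3 -m inch '[[0,0,0,0,0,30,10],[0,0,0,0,0,35,10],[0,0,0,0,0,25,10],[0,0,0,0,0,10,10],[0,0,0,0,0,5,10],[0,0,0,0,0,2,10],[0,0,0,0,0,0,10],[0,0,0,0,0,0,10]]'
```

```text
time: 17.27
tool_pos: [0.4936, 0.3075, 0.0293]
tool_rot: [[-0.968, 0.249, 0.001], [0.249, 0.968, 0.0], [-0.001, 0.001, -1.0]]
wrist_force: [-0.2, -0.4, -2.0]
width: 0.0261
finger_force: 30.0
```

```bash
python3 -m inch '[[0,0,0,0,0,2.5,10],[0,0,0,0,0,2.5,10],[0,0,0,0,0,0,10],[0,0,0,0,0,0,10]]'
```

```text
time: 17.77
tool_pos: [0.4933, 0.3074, 0.0237]
tool_rot: [[-0.968, 0.249, 0.0], [0.249, 0.968, -0.0], [-0.0, -0.0, -1.0]]
wrist_force: [0.3, -0.4, -0.2]
width: 0.0257
finger_force: 30.0
```

The table now carries the tool's weight. Release and rise.

```bash
python3 -m inch '[[0,0,0,0,0,0,45],[0,0,0,0,0,0,70],[0,0,0,0,0,0,70],[0,0,0,0,0,0,70],[0,0,0,0,0,-20,70],[0,0,0,0,0,-40,70],[0,0,0,0,0,-50,70],[0,0,0,0,0,-50,70],[0,0,0,0,0,0,70],[0,0,0,0,0,0,70]]'
python3 c.py
python3 - <<'E'
from h import *
snap('scene','scene9.png'); s=load('top'); cv2.imwrite('pics/top9.png',s['pixels'])
E
```

```text
time: 19.02
tool_pos: [0.4928, 0.3072, 0.1832]
tool_rot: [[-0.968, 0.249, -0.001], [0.249, 0.968, -0.0], [0.001, -0.001, -1.0]]
wrist_force: [-0.1, 0.8, -0.6]
width: 0.0702
finger_force: 0.0
[-35.42025112 -34.9587191 ] [23.70647364 32.755883  ] ((-0.9067420959472656, -0.5670567750930786), 34.56419372558594) 0.06877546641313097
```

View pics/scene9.png

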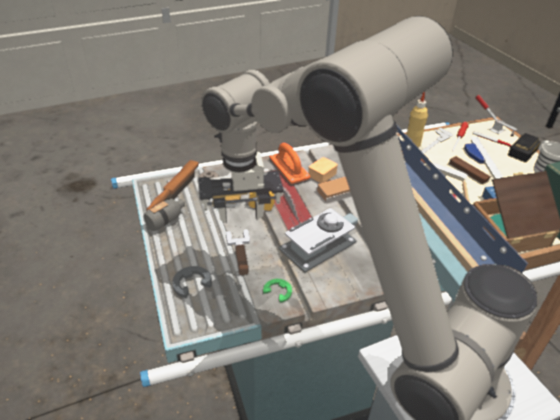

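The tool lies flat at about (240,250), where it started and clear of the bracket. The clip is on the pin at (330,224), and the other things look undisturbed.

```bash
python3 -c "
from bench import job_done; print(job_done())"
```

```text
the job is handed in; nothing more can be done
None
```

The job is handed in at about 19 s of the 42 s: the clip measures within about 1 mm of the pin's axis, the fork tool lies flat where it started, clear of the bracket, and the bystanders look untouched; no verdict came back.

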